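# Shut the filter housing and tighten its three captive knobs

## Task

Gently lower the lid of the sloping filter housing until it is fully shut, then screw its three captive bolt knobs clockwise, each right up to its end stop: first the blue one near the hinge, then the red one at the front left, then the yellow one at the front right. Leave the bottle and the jars beside it alone.

Things in the scene. Friction and masses are not known exactly. Their poses are not given: they have to be found in the camera images.
- housing: bench filter housing, fixed: open aluminium chamber 230 x 270 x 45 mm on four legs over a grey base plate. Its open face slopes 30 deg, low edge towards the robot: outward normal (-sin 30, 0, cos 30) in the housing frame. Origin: on the worktop under the centre; x points away from the robot, y to the left.
- lid (a joint): lid angle, rad: 0 = shut flat on the chamber (a stop), grows as it opens; starts 0.8 to 1.15, travel ends at 1.3. The hinge is stiff by friction (about 1 N m; 2 to 4 N at the front tab moves the lid down), so the lid stays where it is left.
- lid_hinge (a point): middle of the hinge line (along the housing's y) at the lid's upper, far edge. Axes turn with the lid: -x runs from the hinge along the lid to its free edge, z is the lid's outward normal. The lid is an aluminium plate 230 x 270 x 12 mm, outer face 12 mm along z from here, with three knobs and a small round window.
- lid_tab (a point): the place to press: top of the black rubber strip on the steel tab (80 mm wide) in the middle of the lid's free front edge, 247 mm from the hinge line; same axes as lid_hinge (z = the lid's outward normal). The tab ends 15 mm beyond it.
- knob_rear (a joint): turn of the blue knob, rad; grows as it is tightened (clockwise seen from above the lid). Starts from 0.05 to 1.15; its end stop is hard and unmarked, somewhere between 2.0 and 2.8 and different for each knob: it must be felt. Turns at about 0.15 N m of friction, stays where it is left.
- knob_rear_grip (a point): blue captive bolt knob, mid-lid near the hinge; tightened first. A bar 64 mm long, 16 thick, 38 high on a short neck; top 53 mm and underside 15 mm above the lid. Point: on the turning axis, 40 mm above the lid's face. x = along the bar (white line at the -x end), y = across it (close the fingers along y), z = turning axis, outward from the lid: 30 deg from vertical, lid shut.
- knob_left (a joint): turn of the red knob, rad; grows as it is tightened (clockwise seen from above the lid). Starts from 0.05 to 1.15; its end stop is hard and unmarked, somewhere between 2.0 and 2.8 and different for each knob: it must be felt. Turns at about 0.15 N m of friction, stays where it is left.
- knob_left_grip (a point): red captive bolt knob, front left (+y side); tightened second. A bar 64 mm long, 16 thick, 38 high on a short neck; top 53 mm and underside 15 mm above the lid. Point: on the turning axis, 40 mm above the lid's face. x = along the bar (white line at the -x end), y = across it (close the fingers along y), z = turning axis, outward from the lid: 30 deg from vertical, lid shut.
- knob_right (a joint): turn of the yellow knob, rad; grows as it is tightened (clockwise seen from above the lid). Starts from 0.05 to 1.15; its end stop is hard and unmarked, somewhere between 2.0 and 2.8 and different for each knob: it must be felt. Turns at about 0.15 N m of friction, stays where it is left.
- knob_right_grip (a point): yellow captive bolt knob, front right (-y side); tightened last. A bar 64 mm long, 16 thick, 38 high on a short neck; top 53 mm and underside 15 mm above the lid. Point: on the turning axis, 40 mm above the lid's face. x = along the bar (white line at the -x end), y = across it (close the fingers along y), z = turning axis, outward from the lid: 30 deg from vertical, lid shut.
- amber_bottle: amber bottle with a black cap, 58 mm across, 132 mm tall; stands beside the work and is to be left alone. Origin: centre of its underside.
- blue_jar: small sample jar with a blue lid, 53 mm across, 68 mm tall; stands beside the work and is to be left alone. Origin: centre of its underside.
- white_jar: small sample jar with a white lid, 53 mm across, 68 mm tall; stands beside the work and is to be left alone. Origin: centre of its underside.

How it is judged:
By the outcome, as a careful person would: the job done as asked, in the order asked, and still so for the second after the job is handed in, with the robot touching nothing.
It also fails if it takes over 72 s, if anything falls off the work surface, if the arm or the gripper's body presses on something with over 40 N, if the wrist force passes 120 N, or if a joint passes its speed limit or range.

## Robot

A 7-joint arm with a two-finger parallel gripper is mounted at the origin on a cart in front of the work surface, level with it; the furniture and walls round the work are solid. World frame = base frame: x ahead of the robot, y to its left, z up, the work surface at z = 0. Lengths are in m, angles in rad, forces in N, time in s.
With the tool pointing down it reaches from about 0.425 to 0.925 m from the base axis. Payload 6.8 kg.
Tool frame: the origin (TCP) lies on the centre line of the jaws, within the pads' length; the fingertips stand 25 mm ahead of it and the grasp point (between the pads) lies 6 mm ahead of it; z points along the fingers, y is the line along which they close (so a half turn about z gives the same grasp; the last joint's range is limited). The gripper opens to 85 mm and grips with 20 to 120 N. Pads are 22 mm wide; open, the fingers measure 114 mm over their backs; the gripper's body (76 mm by 85 mm) begins 54 mm behind the grasp point. The pads swing forward as they close: fully open they stand 13 mm farther back than shut.
Start: joints at [-1.267, 0.477, 0.022, 1.555, -0.011, 1.109, -0.083], TCP at [0.27, 0.619, 0.256] pointing down, gripper open.
Joint ranges: [-2.96, 2.96], [-0.34, 2.1], [-1.41, 1.46], [0.24, 2.44], [-1.37, 4.51], [0.17, 1.92], [-2.96, 2.96]. Speed limits (rad/s): [2.39, 2.39, 3.14, 3.14, 3.14, 3.14, 3.14].

## Interface

Orientations are given as a rotation vector (axis times angle).
In Python, from bench import status, imaging, workorder gives the robot as it stands.
- The arm moves only by the tool send_rows, never from a script. Its argument "steps" is a list of rows, each an object of numbers: "dx", "dy", "dz": the shift along the tool's x, y, z in cm; "yaw": the turn about the tool's z in degrees; "gripper": the opening, from 0 (shut) to 1 (fully open). A call has 1 to 5 rows; each row is the pose to reach, as a shift and turn from the pose commanded when the call began, along the tool's axes at that moment; what a row does not reach only later rows make up. A row lasts 1/8 s, in which the tool goes at most 62.5 mm and 10.7 degrees, less where a joint would pass 70% of its speed; a pose out of reach is approached as far as the arm can. A call with a gripper value outside its range is refused whole. The fingers move at their own pace and stop on an object; "force" is the grip in N (left out, the last holds). Time passes only in rows, so rows that repeat a pose let the fingers close. It gives the time, the measured TCP pose, the force, the opening and the grip force at its end, in the units of the state.
- status.get_obs(): the state, without advancing time (a new reading comes with each control period).
- imaging.grab_frame(name): name is "scene" or "top" or "wrist"; returns a dict with "color" (420x560x3 uint8, red, green, blue), "depth" (420x560 float32, m along the optical axis (not along the pixel's ray), 0 where there is no reading), "K" (3x3 intrinsics, pixels), "k1" (the pictures are not rectified: a ray, as slopes to the right and down, at radius r is drawn at 1 + k1 r^2 times it, then the intrinsics apply), "R" (3x3) and "t" (3): a world point X has camera coordinates R X + t. Camera axes: x right, y down, z forward; pixel columns grow to the right and rows downward; lengths in m; the calibration is good to about 2 mm. A picture is of the moment at which its call begins.
- workorder.hand_in(): hands the job in; it is judged then, once.
The state is a dict: "clock": time; "joints": joint angles; "qvel": joint speeds; "tau": joint torques, N m; "tcp_pos": TCP position; "orientation": TCP orientation; "contact_force": force on the tool from outside, world axes, zero at the start; "moment": the same for the moment, N m; "grip_width": finger opening in m; "gripper_force": force on a finger pad.
Only numpy, scipy, OpenCV 4.12 (cv2) and the standard library are available. Lean on these libraries where they do the work, as an engineer would, in place of code of your own. Each camera call takes 0.05 s, during which the arm holds its last target. There are 200 camera calls.

## Working session

There is one attempt and no reset: what is moved stays moved. The work goes in short steps, Python scripts to look and compute and a tool call to move; the robot and the scene stay as the last step left them, time stands still between calls to the robot, and variables do not carry over. Pictures are saved under pics/ and viewed, at most 10 in all, crops included, and the job is handed in when it is done.

Besides the shell and the picture viewer there is one more tool, called after ">>>" as name([rows], argument=value, ...), one row to a line, values as JSON. send_rows: Moves the arm, as the interface text tells. Its arguments: {"type":"object","properties":{"steps":{"type":"array"},"force":{"type":"number"}},"required":["steps"]}

```bash
ls; mkdir -p pics; python3 - <<'E'
from bench import status, imaging
import cv2,pickle,numpy as np
o=status.get_obs();print(o)
F={}
for n in("scene","top"):
    f=imaging.grab_frame(n);F[n]=f
    cv2.imwrite(f"pics/{n}0.png",f["color"][:,:,::-1])
    print(n,f["K"].tolist(),f["k1"],f["R"].tolist(),f["t"].tolist())
pickle.dump(F,open("f0.pkl","wb"))
im=np.hstack([F[n]["color"] for n in F]); im=cv2.resize(im,(800,300))
E
```

```text
pics
{'clock': 0.0, 'joints': array([-1.26710095,  0.47782108,  0.02231795,  1.55644423, -0.01152244,
        1.10929263, -0.08310213]), 'qvel': array([-2.80122344e-04, -2.24237305e-05,  2.22069727e-05, -6.93545973e-05,
       -1.90820298e-04,  8.00303876e-04,  7.07006986e-04]), 'tau': array([ 4.38760353e-04, -5.96462774e+01,  1.60771586e+00, -2.81196088e+01,
        1.22860784e-02,  9.46197251e-03,  1.92428217e-05]), 'tcp_pos': array([0.26994737, 0.618078  , 0.25531423]), 'orientation': array([-6.42186078e-01, -3.07497912e+00,  2.85527924e-03]), 'contact_force': array([ 0.20605083, -0.10731205,  0.35105777]), 'moment': array([-0.01593254,  0.00753265,  0.04392153]), 'gripper_force': 0.0, 'grip_width': 0.08540525684100177}
scene [[436.24193920219494, 0.0, 272.5990418601465], [0.0, 436.24193920219494, 212.24784225000562], [0.0, 0.0, 1.0]] -0.10908806568553221 [[0.4706372683165847, -0.8821734824847667, 0.016447141763905847], [-0.4837052701855419, -0.27355570527108275, -0.8313822753152561], [0.7379226065558873, 0.38332391383050884, -0.5554574725570138]] [-0.4305989688682204, 0.35091999318920647, 1.0547201146011056]
top [[432.1363182910356, 0.0, 284.05473373502724], [0.0, 432.1363182910356, 200.7291834635283], [0.0, 0.0, 1.0]] -0.09118040240871586 [[-0.04971471601538145, -0.9987502085800817, -0.005144693650058267], [-0.8126433826431588, 0.04344441701614563, -0.5811396693363924], [0.5806368741802354, -0.024710392375885216, -0.8137875747704898]] [-0.1564371928992251, 0.5357142940922817, 0.759839053154949]
```

View pics/scene0.png

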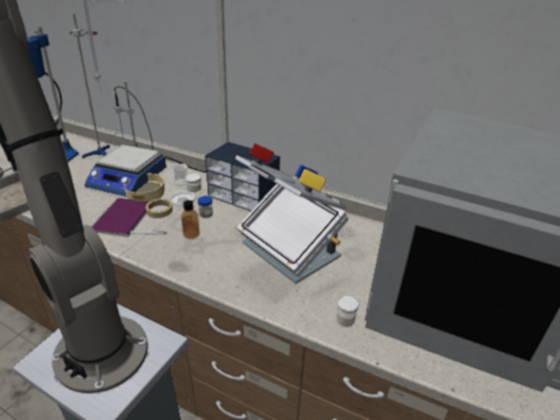

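View pics/top0.png

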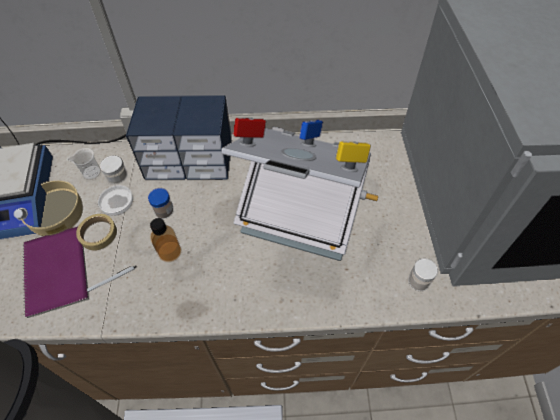

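The scene view shows the housing near (295,225). The top view shows the knobs at red (250,128), blue (312,130) and yellow (352,152), and the tab near (287,169). The bottle is at (165,240) and the jars at (160,203), (112,170) and (424,272). Next I'll compute the point cloud and take an enlarged crop.

```bash
cat > h.py <<'E'
import numpy as np,cv2
from scipy.spatial.transform import Rotation as Ro
def cloud(f):
    h,w=f["depth"].shape
    uv=np.stack(np.meshgrid(np.arange(w),np.arange(h)),-1).reshape(-1,1,2).astype(float)
    n=cv2.undistortPoints(uv,f["K"],np.array([f["k1"],0,0,0.])).reshape(h,w,2)
    d=f["depth"].astype(float)[...,None]
    P=np.concatenate([n*d,d],-1)-f["t"]
    W=P@f["R"]; W[f["depth"]==0]=np.nan
    return W
def proj(f,X):
    return cv2.projectPoints(np.asarray(X,float).reshape(-1,3),cv2.Rodrigues(f["R"])[0],np.asarray(f["t"],float),f["K"],np.array([f["k1"],0,0,0.]))[0].reshape(-1,2)
def mask(f,c):
    h=cv2.cvtColor(f["color"],cv2.COLOR_RGB2HSV).astype(int);H,S,V=h[...,0],h[...,1],h[...,2]
    return {"red":((H<6)|(H>174))&(S>190)&(V>90),"blue":(H>105)&(H<125)&(S>170)&(V>80),"yellow":(H>20)&(H<32)&(S>170)&(V>110)}[c]
E
python3 - <<'E'
import pickle;from h import *
F=pickle.load(open("f0.pkl","rb"))
for n in F:
    f=F[n];W=cloud(f)
    for c in("red","blue","yellow"):
        k,l,s,ce=cv2.connectedComponentsWithStats(mask(f,c).astype(np.uint8))
        for i in range(1,k):
            if s[i,4]>60: 
                p=W[l==i];print(n,c,s[i],np.nanmedian(p,0).round(3),np.nanmin(p,0).round(3),np.nanmax(p,0).round(3))
f=F["top"];c=f["color"][100:265,210:390];cv2.imwrite("pics/c1.png",cv2.resize(c,None,fx=4.4,fy=3.6,interpolation=2)[:,:,::-1] if 0 else cv2.resize(c,(720,660)[:2],interpolation=2)[:600,:,::-1])
W=cloud(f)
for uv in [(300,205),(287,190),(330,210),(290,240),(200,290),(290,290),(240,150),(300,155),(330,165),(240,215),(345,240)]:
    print(uv,W[uv[1],uv[0]].round(3))
E
```

```text
scene red [251 145  21  17 204] [ 0.6   -0.124  0.322] [ 0.586 -0.151  0.301] [ 0.62  -0.096  0.343]
scene blue [ 65 149  12  11  74] [0.723 0.943 0.018] [0.672 0.901 0.013] [0.752 0.986 0.028]
scene blue [199 197  12   9  79] [0.629 0.12  0.068] [0.605 0.101 0.06 ] [0.652 0.142 0.073]
scene yellow [301 171  24  19 256] [ 0.524 -0.319  0.323] [ 0.512 -0.349  0.303] [ 0.538 -0.293  0.343]
top red [234 119  31  18 492] [ 0.598 -0.118  0.325] [ 0.582 -0.149  0.301] [ 0.621 -0.089  0.347]
top blue [300 120  22  19 138] [ 0.632 -0.233  0.278] [ 0.617 -0.272  0.263] [ 0.674 -0.223  0.294]
top blue [149 189  20  18 263] [0.629 0.126 0.068] [0.605 0.102 0.056] [0.654 0.149 0.072]
top blue [ 19 201  14  18 100] [0.625 0.468 0.058] [0.599 0.455 0.042] [0.638 0.493 0.067]
top yellow [337 142  33  20 564] [ 0.523 -0.313  0.324] [ 0.509 -0.346  0.3  ] [ 0.543 -0.283  0.347]
(300, 205) [ 0.566 -0.223  0.097]
(287, 190) [ 0.606 -0.194  0.104]
(330, 210) [ 0.549 -0.292  0.095]
(290, 240) [ 0.518 -0.197  0.019]
(200, 290) [ 0.406  0.018 -0.   ]
(290, 290) [ 0.395 -0.19   0.001]
(240, 150) [ 0.542 -0.102  0.321]
(300, 155) [ 0.545 -0.216  0.296]
(330, 165) [ 0.52  -0.273  0.293]
(240, 215) [ 0.552 -0.081  0.086]
(345, 240) [ 0.473 -0.318  0.085]
```

View pics/c1.png

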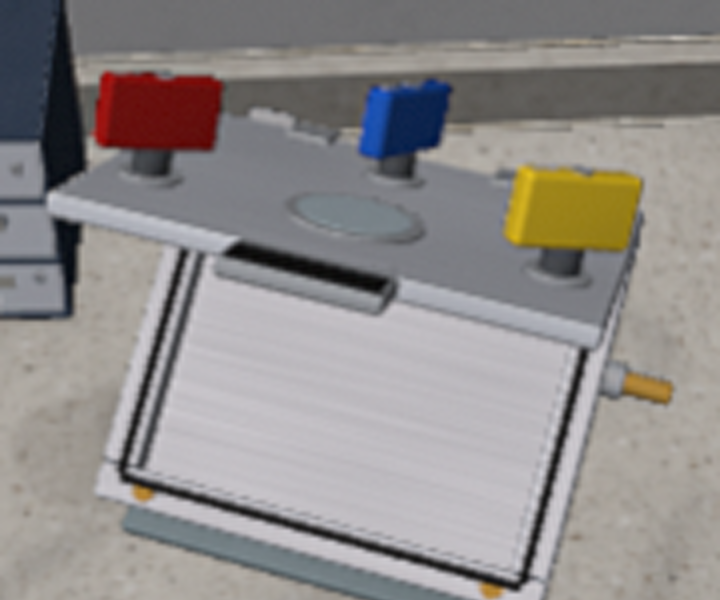

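```bash
cat >> h.py <<'E'
def frames(p):
    H=np.array(p[:3]);Y=Ro.from_euler('z',p[3])
    # slope frame (shut lid): x away along slope, z normal
    S=Y*Ro.from_euler('y',-np.pi/6)   # rotvec: x axis -> (cos30,0,sin30)
    L=S*Ro.from_euler('y',p[4])       # opening raises free edge (-x)
    return H,S,L
E
cat > fit.py <<'E'
import pickle;from h import *
from scipy.optimize import least_squares
F=pickle.load(open("f0.pkl","rb"))
f=F["top"];W=cloud(f);fs=F["scene"]
cr=lambda l:[(x/4+210,y/4+100) for x,y in l]
lidpx=cr([(120,200),(240,150),(250,220),(280,180),(330,170),(470,210),(470,260),(540,300),(440,240),(210,210)])
rimpx=cr([(135,390),(150,340),(250,530),(350,553),(440,575),(580,420)])
Lp=np.array([W[int(round(v)),int(round(u))] for u,v in lidpx]);Rp=np.array([W[int(round(v)),int(round(u))] for u,v in rimpx])
c_px=np.array(cr([(50,195),(602,322),(97,493),(540,595)]))
def res(p):
    H,S,L=frames(p)
    lid=H+L.apply([[-.23,.135,.012],[-.23,-.135,.012]]);rim=H+S.apply([[-.23,.135,0],[-.23,-.135,0]])
    a=(proj(f,np.vstack([lid,rim]))-c_px).ravel()*.0015
    b=(proj(fs,rim)-np.array([[239,227],[297,272]])).ravel()*.002
    l=L.inv().apply(Lp-H)[:,2]-.012; r=S.inv().apply(Rp-H)[:,2]
    return np.r_[a,b,l,r]
if __name__=="__main__":
    s=least_squares(res,[.68,-.22,.2,-.2,1.],loss='soft_l1',f_scale=.003);print(s.x.round(4));print((res(s.x)*1000).round(1))
    p=s.x;np.save("p.npy",p);H,S,L=frames(p)
    print("tab",H+L.apply([-.247,0,.012]),"shut tab",H+S.apply([-.247,0,.012]))
    print("W at strip",[W[v,u].round(3) for u,v in[(285,165),(288,166),(291,167)]], "lidframe",[L.inv().apply(W[v,u]-H).round(3) for u,v in[(285,165),(288,166),(291,167)]])
    for c in("red","blue","yellow"):
        for n in F:
            k,l,st,ce=cv2.connectedComponentsWithStats(mask(F[n],c).astype(np.uint8));WW=cloud(F[n])
            for i in range(1,k):
                q=L.inv().apply(WW[l==i]-H)
                if st[i,4]>60 and abs(np.nanmedian(q[:,1]))<.15:print(c,n,np.nanpercentile(q,[5,50,95],axis=0).round(3).tolist())
E
python3 fit.py
```

```text
[ 0.6803 -0.262   0.1883 -0.3581  1.0817]
[ 0.9 -1.6  3.4  1.  -0.5 -1.5  1.6  5.8 -6.1 -0.4 -4.7 -4.6  2.5  0.3
  0.6 -0.5 -1.  -0.8 -0.9 -0.1 -1.2  1.   0.  -2.1  1.8  1.4  1.6 -0. ]
tab [ 0.49001085 -0.19080635  0.32924057] shut tab [ 0.47433173 -0.18493901  0.07515041]
W at strip [array([ 0.49 , -0.184,  0.334]), array([ 0.487, -0.19 ,  0.334]), array([ 0.483, -0.195,  0.336])] lidframe [array([-0.252,  0.006,  0.015]), array([-0.253, -0.   ,  0.015]), array([-0.255, -0.006,  0.015])]
red scene [[-0.193, 0.083, 0.035], [-0.176, 0.1, 0.048], [-0.158, 0.12, 0.062]]
red top [[-0.197, 0.084, 0.033], [-0.181, 0.105, 0.049], [-0.162, 0.127, 0.063]]
blue top [[-0.101, -0.009, 0.031], [-0.098, 0.008, 0.051], [-0.054, 0.017, 0.062]]
yellow scene [[-0.193, -0.129, 0.033], [-0.179, -0.109, 0.047], [-0.162, -0.088, 0.061]]
yellow top [[-0.196, -0.128, 0.031], [-0.182, -0.103, 0.047], [-0.165, -0.079, 0.063]]
```

The fit is consistent: housing yaw is −0.358 rad, lid angle is 1.08 rad, and the tab is at (0.49, −0.19, 0.33). The tool can only yaw, so it stays vertical throughout. I'll press the tab with closed fingertips, then turn the knobs by straddling each bar loosely and yawing.

```bash
cat >> h.py <<'E'
def rel(pos,rv,tgt,ytgt=None):
    """shift in cm along tool axes, yaw deg to align tool y azimuth with ytgt (mod pi)"""
    R=Ro.from_rotvec(rv);d=R.inv().apply(np.asarray(tgt)-pos)*100
    y=None
    if ytgt is not None:
        ya=R.apply([0,1,0]);az=np.arctan2(ya[1],ya[0]);y=-np.degrees((ytgt-az+np.pi/2)%np.pi-np.pi/2)
    return d.round(2),None if y is None else round(y,1)
E
python3 - <<'E'
from h import *;from bench import status
o=status.get_obs();p=np.load("p.npy");H,S,L=frames(p)
pos,rv=o["tcp_pos"],o["orientation"];print(Ro.from_rotvec(rv).as_matrix().round(3))
ex=np.array([-np.cos(p[3]),-np.sin(p[3]),0])
def tip(a):
    b=a-np.pi/6;k=np.clip(b/np.radians(30),-1,1)
    rho=.249*np.cos(b)-.015*np.sin(b)-.011*k;z=.249*np.sin(b)+.015*np.cos(b)
    return H+ex*rho+np.array([0,0,z+.025])
st=tip(p[4])
for t in([.27,.618,.44],[.5,.2,.44],st+[0,0,.1],st+[0,0,.02]):print(np.round(t,3),rel(pos,rv,t,p[3]+np.pi/2))
A=[p[4]-.06*i for i in range(0,20)]
T=np.array([tip(a) for a in A]+[tip(0),tip(-.03)])
# relative to the start pose, in aligned frame: along robot-ward ex, and down
d=T-st;print(np.c_[A+[0,-.03],d@ex*100,-d[:,2]*100].round(2).tolist())
E
```

```text
[[-0.916  0.4   -0.001]
 [ 0.4    0.916 -0.002]
 [-0.    -0.002 -1.   ]]
[0.27  0.618 0.44 ] (array([-1.000e-02, -4.000e-02, -1.846e+01]), np.float64(-3.1))
[0.5  0.2  0.44] (array([-37.81, -29.14, -18.41]), np.float64(-3.1))
[ 0.5   -0.195  0.458] (array([-53.63, -65.3 , -20.13]), np.float64(-3.1))
[ 0.5   -0.195  0.378] (array([-53.63, -65.29, -12.13]), np.float64(-3.1))
[[1.08, 0.0, -0.0], [1.02, 0.88, 1.24], [0.96, 1.76, 2.54], [0.9, 2.57, 3.87], [0.84, 3.29, 5.25], [0.78, 3.92, 6.65], [0.72, 4.47, 8.09], [0.66, 4.94, 9.55], [0.6, 5.32, 11.02], [0.54, 5.6, 12.51], [0.48, 5.8, 14.0], [0.42, 5.91, 15.5], [0.36, 5.93, 16.99], [0.3, 5.86, 18.48], [0.24, 5.7, 19.94], [0.18, 5.45, 21.39], [0.12, 5.12, 22.82], [0.06, 4.7, 24.21], [0.0, 4.2, 25.57], [-0.06, 3.5, 26.89], [0.0, 4.19, 25.61], [-0.03, 3.84, 26.27]]
```

>>> send_rows([
  {"dz":-6,"gripper":0},
  {"dz":-12,"yaw":-3.1,"gripper":0},
  {"dz":-18.4,"yaw":-3.1,"gripper":0},
  {"dz":-18.4,"dx":-4,"dy":-4,"yaw":-3.1,"gripper":0},
  {"dz":-18.4,"dx":-8,"dy":-8,"yaw":-3.1,"gripper":0},
])

```text
validation failed for argument at $.st...
```

```bash
python3 - <<'E'
from h import *;from bench import status
o=status.get_obs();p=np.load("p.npy");print(o["tcp_pos"],o["joints"].round(2),o["contact_force"].round(2),o["grip_width"])
for t in([.5,.2,.44],[.5,-.195,.458]):print(rel(o["tcp_pos"],o["orientation"],t,p[3]+np.pi/2))
E
```

```text
[0.27000426 0.61812354 0.2553933 ] [-1.27  0.48  0.02  1.56 -0.01  1.11 -0.08] [ 0.07 -0.32  0.63] 0.08539330258973094
(array([-37.81, -29.14, -18.41]), np.float64(-3.1))
(array([-53.62, -65.35, -20.14]), np.float64(-3.1))
```

>>> send_rows([
  {"dx":0,"dy":0,"dz":-6,"yaw":0,"gripper":0},
  {"dx":0,"dy":0,"dz":-12,"yaw":-3.1,"gripper":0},
  {"dx":0,"dy":0,"dz":-18.4,"yaw":-3.1,"gripper":0},
  {"dx":-4,"dy":-4,"dz":-18.4,"yaw":-3.1,"gripper":0},
  {"dx":-8,"dy":-8,"dz":-18.4,"yaw":-3.1,"gripper":0},
])

```text
clock: 0.72
tcp_pos: [0.3118, 0.5124, 0.4406]
orientation: [0.557, 3.091, 0.001]
contact_force: [0.5, -0.2, 0.1]
grip_width: 0.0
gripper_force: 0.0
```

>>> send_rows([
  {"dx":-4.8,"dy":-3.8,"dz":0,"yaw":0,"gripper":0},
  {"dx":-9.5,"dy":-7.5,"dz":0,"yaw":0,"gripper":0},
  {"dx":-14.3,"dy":-11.3,"dz":0,"yaw":0,"gripper":0},
  {"dx":-19,"dy":-15,"dz":0,"yaw":0,"gripper":0},
  {"dx":-23.8,"dy":-18.8,"dz":0,"yaw":0,"gripper":0},
])

```text
clock: 1.35
tcp_pos: [0.4691, 0.252, 0.44]
orientation: [-0.558, -3.091, 0.0]
contact_force: [1.9, 1.3, 0.1]
grip_width: 0.0
gripper_force: 0.0
```

>>> send_rows([
  {"dx":-4.5,"dy":-4,"dz":0,"yaw":0,"gripper":0},
  {"dx":-7,"dy":-9.5,"dz":-1,"yaw":0,"gripper":0},
  {"dx":-9,"dy":-15,"dz":-1.8,"yaw":0,"gripper":0},
  {"dx":-11,"dy":-20.5,"dz":-1.8,"yaw":0,"gripper":0},
  {"dx":-13,"dy":-26,"dz":-1.8,"yaw":0,"gripper":0},
])

```text
clock: 1.98
tcp_pos: [0.4988, -0.0372, 0.4582]
orientation: [-0.559, -3.091, -0.0]
contact_force: [1.0, -0.8, 0.3]
grip_width: 0.0002
gripper_force: 0.0
```

```bash
python3 - <<'E'
from h import *;from bench import status
o=status.get_obs();p=np.load("p.npy");print(o["tcp_pos"],o["joints"].round(2),o["contact_force"].round(2),o["grip_width"])
for t in([.5,-.195,.458],[.5,-.195,.378]):print(rel(o["tcp_pos"],o["orientation"],t,p[3]+np.pi/2))
E
```

```text
[ 0.49879437 -0.03719865  0.45817935] [-0.51  0.03  0.48  1.69 -0.02  1.42  1.19] [ 0.97 -0.77  0.26] 0.0001903522091697439
(array([-5.640e+00, -1.474e+01,  1.000e-02]), np.float64(0.0))
(array([ -5.64, -14.74,   8.01]), np.float64(0.0))
```

>>> send_rows([
  {"dx":-2,"dy":-5,"dz":0,"yaw":0,"gripper":0},
  {"dx":-4,"dy":-10,"dz":0,"yaw":0,"gripper":0},
  {"dx":-5.5,"dy":-14.6,"dz":2,"yaw":0,"gripper":0},
  {"dx":-5.5,"dy":-14.6,"dz":5,"yaw":0,"gripper":0},
  {"dx":-5.5,"dy":-14.6,"dz":8,"yaw":0,"gripper":0},
])

```text
clock: 2.6
tcp_pos: [0.4993, -0.192, 0.3772]
orientation: [-0.562, -3.091, -0.0]
contact_force: [0.3, 0.2, 0.4]
grip_width: -0.0004
gripper_force: 0.0
```

```bash
python3 - <<'E'
from h import *;from bench import status,imaging
o=status.get_obs();p=np.load("p.npy");print(o["tcp_pos"],o["joints"].round(2),o["contact_force"].round(2),o["grip_width"])
for t in([.5,-.195,.378],):print(rel(o["tcp_pos"],o["orientation"],t,p[3]+np.pi/2))
a=imaging.grab_frame("top")["color"][60:270,180:420];b=imaging.grab_frame("scene")["color"][100:290,190:390]
im=np.hstack([cv2.resize(a,(400,350)),cv2.resize(b,(368,350))]);cv2.imwrite("pics/c2.png",im[:,:,::-1])
E
```

```text
[ 0.49925964 -0.19198215  0.37715568] [-0.3   0.15  0.63  1.76 -0.1   1.26  1.57] [0.26 0.16 0.39] -0.0004283010062143035
(array([-0.18, -0.26, -0.08]), np.float64(-0.1))
```

View pics/c2.png

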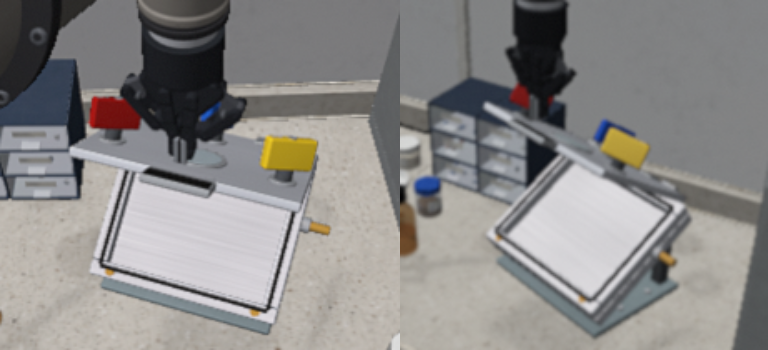

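The left crop shows the fingertip at (180,160), centred just above the tab strip at (176,182). I'll press down along the tab's arc.

>>> send_rows([
  {"dx":0.1,"dy":-0.2,"dz":1,"yaw":0,"gripper":0},
  {"dx":0.2,"dy":-0.2,"dz":1.8,"yaw":0,"gripper":0},
  {"dx":0.6,"dy":-0.2,"dz":2.6,"yaw":0,"gripper":0},
  {"dx":1.1,"dy":-0.2,"dz":3.3,"yaw":0,"gripper":0},
  {"dx":1.6,"dy":-0.2,"dz":4,"yaw":0,"gripper":0},
])

```text
clock: 3.32
tcp_pos: [0.4841, -0.1875, 0.3382]
orientation: [0.558, 3.09, -0.0]
contact_force: [1.1, -0.5, 0.5]
grip_width: -0.0001
gripper_force: 0.7
```

```bash
python3 - <<'E'
from h import *;from bench import status,imaging
o=status.get_obs();print(o["tcp_pos"],o["contact_force"].round(2),o["moment"].round(2))
E
```

```text
[ 0.4841054  -0.18746551  0.33818563] [ 1.1  -0.49  0.53] [-0.15 -0.38 -0.02]
```

>>> send_rows([
  {"dx":0.4,"dy":0,"dz":0.7,"yaw":0,"gripper":0},
  {"dx":0.8,"dy":0,"dz":1.3,"yaw":0,"gripper":0},
  {"dx":1.2,"dy":0,"dz":1.9,"yaw":0,"gripper":0},
  {"dx":1.55,"dy":0,"dz":2.6,"yaw":0,"gripper":0},
  {"dx":1.9,"dy":0,"dz":3.25,"yaw":0,"gripper":0},
])

```text
clock: 3.95
tcp_pos: [0.4659, -0.1808, 0.3053]
orientation: [-0.559, -3.091, -0.0]
contact_force: [1.3, -0.2, 0.2]
grip_width: -0.0002
gripper_force: 0.6
```

```bash
python3 - <<'E'
from h import *;from bench import status,imaging
o=status.get_obs();print(o["tcp_pos"],o["contact_force"].round(2),o["moment"].round(2))
p=np.load("p.npy");H,S,L=frames(p)
f=imaging.grab_frame("top");W=cloud(f)
for c in("red","yellow"):
    q=S.inv().apply(W[mask(f,c)]-H);q=np.nanmedian(q[np.abs(q[:,1])<.15],0);q0=np.array([-.181,0,.049])
    print(c,q, "angle", np.arctan2(q[2],-q[0])-np.arctan2(q0[2],-q0[0]))
E
```

```text
[ 0.46594239 -0.180762    0.30530643] [ 1.26 -0.22  0.16] [-0.12 -0.28  0.  ]
red [-0.08422161  0.10865068  0.16884468] angle 0.8437190952624656
yellow [-0.08524583 -0.10344699  0.16785751] angle 0.8365101703068287
```

>>> send_rows([
  {"dx":0.4,"dy":0,"dz":0.9,"yaw":0,"gripper":0},
  {"dx":0.75,"dy":0,"dz":1.7,"yaw":0,"gripper":0},
  {"dx":1.1,"dy":0,"dz":2.6,"yaw":0,"gripper":0},
  {"dx":1.4,"dy":0,"dz":3.45,"yaw":0,"gripper":0},
  {"dx":1.65,"dy":0,"dz":4.3,"yaw":0,"gripper":0},
])

```text
clock: 4.62
tcp_pos: [0.4506, -0.175, 0.2622]
orientation: [-0.559, -3.091, -0.0]
contact_force: [0.9, -0.0, 1.1]
grip_width: 0.0
gripper_force: 0.5
```

>>> send_rows([
  {"dx":0.25,"dy":0,"dz":0.9,"yaw":0,"gripper":0},
  {"dx":0.45,"dy":0,"dz":1.8,"yaw":0,"gripper":0},
  {"dx":0.6,"dy":0,"dz":2.7,"yaw":0,"gripper":0},
  {"dx":0.75,"dy":0,"dz":3.6,"yaw":0,"gripper":0},
  {"dx":0.85,"dy":0,"dz":4.45,"yaw":0,"gripper":0},
])

```text
clock: 5.25
tcp_pos: [0.4427, -0.1721, 0.2177]
orientation: [-0.559, -3.091, 0.0]
contact_force: [1.6, -0.4, 1.5]
grip_width: 0.0002
gripper_force: 0.5
```

>>> send_rows([
  {"dx":0.05,"dy":0,"dz":0.9,"yaw":0,"gripper":0},
  {"dx":0.1,"dy":0,"dz":1.8,"yaw":0,"gripper":0},
  {"dx":0.1,"dy":0,"dz":2.7,"yaw":0,"gripper":0},
  {"dx":0.1,"dy":0,"dz":3.6,"yaw":0,"gripper":0},
  {"dx":0.05,"dy":0,"dz":4.5,"yaw":0,"gripper":0},
])

```text
clock: 5.88
tcp_pos: [0.4423, -0.1719, 0.1727]
orientation: [-0.559, -3.091, -0.0]
contact_force: [0.6, 0.5, 1.6]
grip_width: -0.0001
gripper_force: 0.5
```

```bash
cat > ang.py <<'E'
from h import *;from bench import status,imaging
o=status.get_obs();print(o["tcp_pos"],o["contact_force"].round(2),o["moment"].round(2))
p=np.load("p.npy");H,S,L=frames(p)
f=imaging.grab_frame("top");W=cloud(f)
for c in("red","yellow"):
    q=S.inv().apply(W[mask(f,c)]-H);q=np.nanmedian(q[np.abs(q[:,1])<.15],0);q0=np.array([-.181,0,.049])
    print(c,q, "angle", np.arctan2(q[2],-q[0])-np.arctan2(q0[2],-q0[0]))
E
python3 ang.py
```

```text
[ 0.44231442 -0.17194014  0.1726608 ] [0.56 0.5  1.65] [-0.02 -0.13 -0.05]
red [-0.14419715  0.10045168  0.11336014] angle 0.40185550786712126
yellow [-0.15041813 -0.10661151  0.11358638] angle 0.382399900298476
```

>>> send_rows([
  {"dx":-0.15,"dy":0,"dz":0.75,"yaw":0,"gripper":0},
  {"dx":-0.3,"dy":0,"dz":1.5,"yaw":0,"gripper":0},
  {"dx":-0.45,"dy":0,"dz":2.2,"yaw":0,"gripper":0},
  {"dx":-0.6,"dy":0,"dz":2.9,"yaw":0,"gripper":0},
  {"dx":-0.8,"dy":0,"dz":3.6,"yaw":0,"gripper":0},
])

```text
clock: 6.55
tcp_pos: [0.4502, -0.175, 0.1369]
orientation: [0.559, 3.091, -0.0]
contact_force: [-0.5, 0.2, 0.9]
grip_width: -0.0001
gripper_force: 0.5
```

```bash
python3 ang.py
```

```text
[ 0.45022112 -0.17495355  0.1369463 ] [-0.53  0.15  0.87] [-0.11 -0.01  0.02]
red [-0.15511952  0.09739786  0.09155454] angle 0.268815638990386
yellow [-0.1625354  -0.10910517  0.09170524] angle 0.2493116763630368
```

>>> send_rows([
  {"dx":-0.2,"dy":0,"dz":0.65,"yaw":0,"gripper":0},
  {"dx":-0.4,"dy":0,"dz":1.3,"yaw":0,"gripper":0},
  {"dx":-0.6,"dy":0,"dz":1.9,"yaw":0,"gripper":0},
  {"dx":-0.8,"dy":0,"dz":2.5,"yaw":0,"gripper":0},
  {"dx":-1,"dy":0,"dz":3,"yaw":0,"gripper":0},
])

```text
clock: 7.22
tcp_pos: [0.4594, -0.1782, 0.1069]
orientation: [-0.559, -3.091, -0.0]
contact_force: [-0.1, -0.1, 1.7]
grip_width: -0.0
gripper_force: 0.6
```

```bash
python3 ang.py
```

```text
[ 0.45935632 -0.1782466   0.10688271] [-0.11 -0.15  1.73] [-0.06 -0.09 -0.02]
red [-0.16430556  0.09770244  0.07048929] angle 0.14088397921738494
yellow [-0.16984775 -0.10925279  0.07203847] angle 0.13675710193220958
```

>>> send_rows([
  {"dx":-0.05,"dy":0,"dz":0.3,"yaw":0,"gripper":0},
  {"dx":-0.1,"dy":0,"dz":0.6,"yaw":0,"gripper":0},
  {"dx":-0.15,"dy":0,"dz":0.9,"yaw":0,"gripper":0},
])

```text
clock: 7.65
tcp_pos: [0.4606, -0.1789, 0.1004]
orientation: [-0.56, -3.091, -0.004]
contact_force: [-17.7, 7.3, 61.8]
grip_width: 0.0001
gripper_force: 31.6
```

```bash
python3 ang.py
```

```text
[ 0.46063256 -0.17888327  0.10036236] [-17.7    7.29  61.8 ] [ 1.48  3.33 -0.04]
red [-0.16506908  0.09759443  0.06723264] angle 0.12240250214425336
yellow [-0.16938748 -0.11070523  0.06837216] angle 0.1192622517865331
```

The force rose hard, so the lid is on its stop. I'll lift off, move clear and look.

>>> send_rows([
  {"dx":0.05,"dy":0,"dz":-0.5,"yaw":0,"gripper":0},
  {"dx":0.5,"dy":0,"dz":-4,"yaw":0,"gripper":0},
  {"dx":0.5,"dy":0,"dz":-10,"yaw":0,"gripper":0},
  {"dx":3,"dy":5,"dz":-15,"yaw":0,"gripper":0.5},
  {"dx":3,"dy":10,"dz":-16,"yaw":0,"gripper":0.5},
])

```text
clock: 8.32
tcp_pos: [0.4673, -0.0749, 0.2605]
orientation: [0.565, 3.087, 0.002]
contact_force: [0.5, 0.5, -0.3]
grip_width: 0.036
gripper_force: 0.0
```

```bash
python3 - <<'E'
from h import *;from bench import imaging,status;import pickle
o=status.get_obs();print(o["tcp_pos"],o["grip_width"],o["contact_force"].round(1))
F={n:imaging.grab_frame(n) for n in("top","scene")};pickle.dump(F,open("f1.pkl","wb"))
a=F["top"]["color"][90:270,200:400];b=F["scene"]["color"][140:290,220:370]
im=np.hstack([cv2.resize(a,(450,405),interpolation=2),cv2.resize(b,(350,405)[:2],interpolation=2)]);cv2.imwrite("pics/c3.png",im[:,:,::-1])
p=np.load("p.npy");H,S,L=frames(p)
W=cloud(F["top"]).reshape(-1,3);q=S.inv().apply(W-H)
m=(abs(q[:,1])<.12)&(q[:,0]<-.01)&(q[:,0]>-.22)&(q[:,2]>-.02)&(q[:,2]<.03)
x=q[m];A=np.c_[x[:,0],x[:,1],np.ones(len(x))]
for _ in range(5):
    c=np.linalg.lstsq(A,x[:,2],rcond=None)[0];r=x[:,2]-A@c;k=abs(r)<.004;x=x[k];A=A[k]
print("lid plane in slope frame",c,len(x))
E
```

```text
[ 0.46732684 -0.07491398  0.26053937] 0.03600571090056641 [ 0.5  0.5 -0.3]
lid plane in slope frame [-0.00084166 -0.00597775  0.01568675] 8122
```

View pics/c3.png

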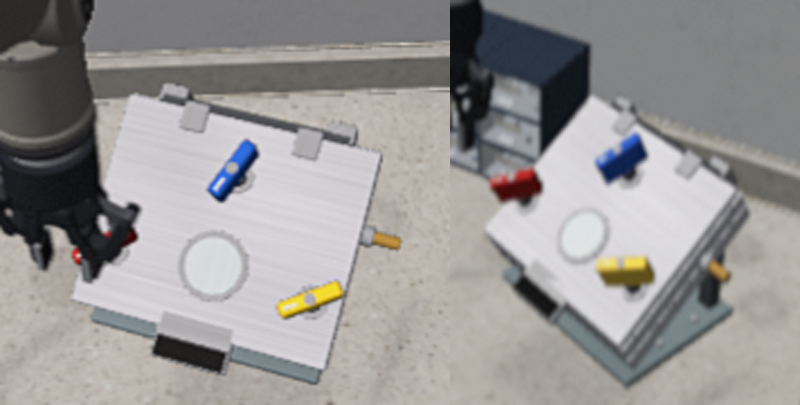

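The lid is flat and shut: the plane fit gives under 1 mrad. The blue bar is at (233,170) with its white end at lower left, yellow is at (310,298), and red is partly behind the gripper. Now I'll measure the bars.

```bash
cat > knobs.py <<'E'
from h import *
p=np.load("p.npy");H,S,L=frames(p)
N=.0157 # lid face height in slope frame, measured
def knob(F,c):
    out=[]
    for n in F:
        f=F[n];W=cloud(f);m=mask(f,c);h=cv2.cvtColor(f["color"],cv2.COLOR_RGB2HSV)
        q=S.inv().apply(W.reshape(-1,3)-H).reshape(W.shape);q[...,2]-=N
        reg=(q[...,2]>.044)&(q[...,2]<.062)&(abs(q[...,1])<.16)&(q[...,0]<.01)&(q[...,0]>-.25)
        m=cv2.dilate((m&reg).astype(np.uint8),np.ones((3,3)))>0
        t=q[m&reg]
        if len(t)<20:continue
        (cx,cy),(w,hh),an=cv2.minAreaRect((t[:,:2]*1e4).astype(np.float32))
        C=np.cov(t[:,:2].T);v=np.linalg.eigh(C)[1][:,1]
        print(c,n,len(t),"rect c",round(cx/1e4,4),round(cy/1e4,4),"size",round(w/10,1),round(hh/10,1),"mean",t.mean(0).round(4),"slope-angle deg",round(np.degrees(np.arctan2(v[1],v[0]))%180,1))
if __name__=="__main__":
    import pickle,sys
    F=pickle.load(open(sys.argv[1],"rb"))
    for c in("red","blue","yellow"):knob(F,c)
E
python3 knobs.py f1.pkl
```

```text
red scene 62 rect c -0.1707 0.1024 size 15.3 59.7 mean [-0.1674  0.0977  0.0496] slope-angle deg 136.8
blue top 201 rect c -0.0688 0.001 size 16.5 63.5 mean [-0.0696  0.0001  0.0517] slope-angle deg 157.8
blue scene 86 rect c -0.0687 -0.0017 size 16.2 61.5 mean [-0.0679 -0.0036  0.0505] slope-angle deg 160.4
yellow top 205 rect c -0.1725 -0.1021 size 16.1 62.0 mean [-0.1727 -0.1027  0.0527] slope-angle deg 125.6
yellow scene 70 rect c -0.1741 -0.1101 size 13.0 57.3 mean [-0.1721 -0.1118  0.0496] slope-angle deg 128.3
```

```bash
cat > tgt.py <<'E'
from h import *;from bench import status;import sys
p=np.load("p.npy");H,S,L=frames(p);N=.0157
K={"blue":(-.069,-.0005,158.8),"red":(-.172,.1025,137),"yellow":(-.1725,-.104,126.5)}
def tgt(c,htip=.022,hmid=.038,ahead=.023,ang=None):
    x,y,an=K[c];an=an if ang is None else ang
    m=H+S.apply([x,y,N+hmid]);t=H+S.apply([x,y,N+htip])
    u=S.apply([np.cos(np.radians(an)),np.sin(np.radians(an)),0])
    return np.array([m[0],m[1],t[2]+ahead]),np.arctan2(u[1],u[0])
if __name__=="__main__":
    o=status.get_obs();c=sys.argv[1];T,az=tgt(c,ang=float(sys.argv[2]) if len(sys.argv)>2 else None)
    R=Ro.from_rotvec(o["orientation"]);ya=R.apply([0,1,0])
    print("TCP",o["tcp_pos"].round(4),"j",o["joints"].round(2),"y az",np.degrees(np.arctan2(ya[1],ya[0])).round(1),"bar az",np.degrees(az).round(1),"grip",o["grip_width"].round(4))
    print("target",T.round(4),rel(o["tcp_pos"],o["orientation"],T,az-np.pi/2))
E
python3 tgt.py blue
```

```text
Traceback (most recent call last):
  File "tgt.py", line 12, in <module>
    print("TCP",o["tcp_pos"].round(4),"j",o["joints"].round(2),"y az",np.degrees(np.arctan2(ya[1],ya[0])).round(1),"bar az",np.degrees(az).round(1),"grip",o["grip_width"].round(4))
                                                                                                                                                           ^^^^^^^^^^^^^^^^^^^^^
AttributeError: 'float' object has no attribute 'round'
```

```bash
sed -i 's/o\["grip_width"\].round(4)/round(o["grip_width"],4),"F",np.round(o["contact_force"],1),"M",np.round(o["moment"],2)/' tgt.py; python3 tgt.py blue
```

```text
TCP [ 0.4702 -0.0682  0.2603] j [-0.5   0.14  0.58  2.05 -0.1   0.97  1.35] y az 70.1 bar az 135.4 grip 0.0431 F [ 1.  -0.4 -0.1] M [0.04 0.   0.01]
target [ 0.599  -0.2321  0.2094] (array([-17.68, -11.04,   5.1 ]), np.float64(24.7))
```

>>> send_rows([
  {"dx":0,"dy":0,"dz":-5,"yaw":-10,"gripper":0.45},
  {"dx":-4.5,"dy":-2.8,"dz":-6,"yaw":-20,"gripper":0.45},
  {"dx":-9,"dy":-5.6,"dz":-6,"yaw":-30,"gripper":0.45},
  {"dx":-13.4,"dy":-8.4,"dz":-6,"yaw":-40,"gripper":0.45},
  {"dx":-17.7,"dy":-11,"dz":-6,"yaw":-50,"gripper":0.45},
])

```text
clock: 9.05
tcp_pos: [0.5956, -0.2409, 0.3174]
orientation: [0.783, -3.042, -0.001]
contact_force: [0.5, 1.3, 1.1]
grip_width: 0.0382
gripper_force: 0.0
```

>>> send_rows([
  {"dx":0,"dy":0,"dz":0,"yaw":-10,"gripper":0.45},
  {"dx":0,"dy":0,"dz":0,"yaw":-20,"gripper":0.45},
  {"dx":0,"dy":0,"dz":0,"yaw":-30,"gripper":0.45},
  {"dx":0,"dy":0,"dz":0,"yaw":-40,"gripper":0.45},
  {"dx":0,"dy":0,"dz":0,"yaw":-50,"gripper":0.45},
])

```text
clock: 9.68
tcp_pos: [0.5926, -0.2383, 0.3072]
orientation: [1.783, -2.562, -0.029]
contact_force: [-0.7, 0.7, -1.9]
grip_width: 0.0382
gripper_force: 0.0
```

>>> send_rows([
  {"dx":0,"dy":0,"dz":0,"yaw":-10,"gripper":0.45},
  {"dx":0,"dy":0,"dz":0,"yaw":-20,"gripper":0.45},
  {"dx":0,"dy":0,"dz":0,"yaw":-30,"gripper":0.45},
  {"dx":0,"dy":0,"dz":0,"yaw":-40,"gripper":0.45},
  {"dx":0,"dy":0,"dz":0,"yaw":-55,"gripper":0.45},
])

```text
clock: 10.3
tcp_pos: [0.598, -0.2027, 0.2683]
orientation: [2.418, -1.89, -0.007]
contact_force: [0.3, 1.9, -0.8]
grip_width: 0.0384
gripper_force: 0.0
```

```bash
python3 tgt.py blue
```

```text
TCP [ 0.598  -0.2027  0.2683] j [ 1.03  0.83 -1.4   1.57  0.85  1.51  2.96] y az -166.1 bar az 135.4 grip 0.0384 F [ 0.3  1.9 -0.8] M [ 0.05 -0.09 -0.01]
target [ 0.599  -0.2321  0.2094] (array([2.64, 0.26, 6.03]), np.float64(-31.5))
```

The redundancy wound toward a joint limit, which means +yaw decreases j7. I'll unwind and use the other half-turn.

>>> send_rows([
  {"dx":0.5,"dy":0,"dz":-2,"yaw":5,"gripper":0.45},
  {"dx":1.5,"dy":0.2,"dz":-4.2,"yaw":15,"gripper":0.45},
  {"dx":2.6,"dy":0.3,"dz":-6,"yaw":25,"gripper":0.45},
  {"dx":2.6,"dy":0.3,"dz":-6,"yaw":35,"gripper":0.45},
  {"dx":2.6,"dy":0.3,"dz":-6,"yaw":45,"gripper":0.45},
])

```text
clock: 10.92
tcp_pos: [0.6059, -0.2128, 0.3367]
orientation: [1.533, -2.674, 0.042]
contact_force: [-0.7, 0.4, 0.2]
grip_width: 0.0381
gripper_force: 0.0
```

```bash
python3 tgt.py blue
```

```text
TCP [ 0.6059 -0.2128  0.3367] j [ 1.    0.69 -1.28  1.47  0.7   1.52  2.32] y az 149.7 bar az 135.4 grip 0.0381 F [-0.7  0.4  0.2] M [ 0.07 -0.   -0.05]
target [ 0.599  -0.2321  0.2094] (array([ 1.18, -0.46, 12.83]), np.float64(-75.7))
```

>>> send_rows([
  {"dx":0,"dy":0,"dz":0,"yaw":10,"gripper":0.45},
  {"dx":0,"dy":0,"dz":0,"yaw":20,"gripper":0.45},
  {"dx":0,"dy":0,"dz":0,"yaw":30,"gripper":0.45},
  {"dx":0,"dy":0,"dz":0,"yaw":40,"gripper":0.45},
  {"dx":0,"dy":0,"dz":0,"yaw":50,"gripper":0.45},
])

```text
clock: 11.55
tcp_pos: [0.6057, -0.2127, 0.3364]
orientation: [0.261, -3.087, 0.077]
contact_force: [-0.7, -0.8, -0.2]
grip_width: 0.0384
gripper_force: 0.0
```

>>> send_rows([
  {"dx":0,"dy":0,"dz":0,"yaw":10,"gripper":0.45},
  {"dx":0,"dy":0,"dz":0,"yaw":20,"gripper":0.45},
  {"dx":0,"dy":0,"dz":0,"yaw":30,"gripper":0.45},
  {"dx":0,"dy":0,"dz":0,"yaw":40,"gripper":0.45},
  {"dx":0,"dy":0,"dz":0,"yaw":50,"gripper":0.45},
])

```text
clock: 12.18
tcp_pos: [0.6057, -0.2126, 0.3365]
orientation: [-1.076, -2.931, 0.098]
contact_force: [0.2, 0.4, -0.8]
grip_width: 0.0385
gripper_force: 0.0
```

```bash
python3 tgt.py blue
```

```text
TCP [ 0.6057 -0.2126  0.3365] j [ 0.83  0.52 -0.91  1.48  0.46  1.39  0.74] y az 49.7 bar az 135.4 grip 0.0385 F [ 0.2  0.4 -0.8] M [ 0.03 -0.08  0.  ]
target [ 0.599  -0.2321  0.2094] (array([-0.69, -1.09, 12.81]), np.float64(4.3))
```

>>> send_rows([
  {"dx":-0.7,"dy":-1.1,"dz":3,"yaw":4.3,"gripper":0.45},
  {"dx":-0.7,"dy":-1.1,"dz":6,"yaw":4.3,"gripper":0.45},
  {"dx":-0.7,"dy":-1.1,"dz":7,"yaw":4.3,"gripper":0.45},
  {"dx":-0.7,"dy":-1.1,"dz":7,"yaw":4.3,"gripper":0.45},
])

```text
clock: 12.68
tcp_pos: [0.6016, -0.2288, 0.2678]
orientation: [-1.177, -2.894, 0.099]
contact_force: [-0.4, 0.2, -0.0]
grip_width: 0.0383
gripper_force: 0.0
```

```bash
python3 tgt.py blue; python3 - <<'E'
from h import *;from bench import imaging,status
o=status.get_obs();print("tool axes",Ro.from_rotvec(o["orientation"]).as_matrix().round(3).tolist())
a=imaging.grab_frame("wrist")["color"];b=imaging.grab_frame("scene")["color"][120:280,210:370];c=imaging.grab_frame("top")["color"][60:260,200:400]
im=np.hstack([cv2.resize(a,(400,300)),cv2.resize(b,(300,300),interpolation=2)]);im=np.hstack([cv2.resize(a,(346,260)),cv2.resize(b,(225,260),interpolation=2),cv2.resize(c,(225,260),interpolation=2)]);cv2.imwrite("pics/c4.png",im[:,:,::-1])
E
```

```text
TCP [ 0.6016 -0.2288  0.2678] j [ 0.83  0.57 -0.87  1.57  0.5   1.27  0.66] y az 45.7 bar az 135.4 grip 0.0383 F [-0.4  0.2 -0. ] M [ 0.03 -0.07 -0.01]
target [ 0.599  -0.2321  0.2094] (array([ 0.01, -0.04,  5.85]), np.float64(0.4))
tool axes [[-0.716, 0.697, -0.038], [0.698, 0.714, -0.053], [-0.009, -0.064, -0.998]]
```

View pics/c4.png

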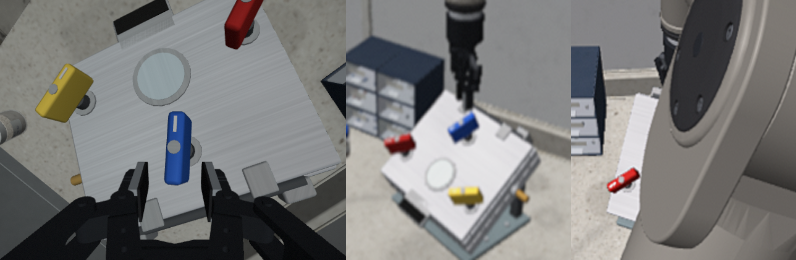

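The wrist view shows the blue bar at (178,150), aligned between the fingers, so I'll descend.

>>> send_rows([
  {"dx":0,"dy":0,"dz":1.5,"yaw":0,"gripper":0.45},
  {"dx":0,"dy":0,"dz":3,"yaw":0,"gripper":0.45},
  {"dx":0,"dy":0,"dz":4.2,"yaw":0,"gripper":0.45},
  {"dx":0,"dy":0,"dz":5.2,"yaw":0,"gripper":0.45},
  {"dx":0,"dy":0,"dz":5.8,"yaw":0,"gripper":0.45},
])

```text
clock: 13.45
tcp_pos: [0.5995, -0.2319, 0.2096]
orientation: [-1.178, -2.895, 0.099]
contact_force: [0.0, 0.8, -0.7]
grip_width: 0.0383
gripper_force: 0.0
```

>>> send_rows([
  {"dx":0,"dy":0,"dz":0,"yaw":8,"gripper":0.45},
  {"dx":0,"dy":0,"dz":0,"yaw":16,"gripper":0.45},
  {"dx":0,"dy":0,"dz":0,"yaw":24,"gripper":0.45},
  {"dx":0,"dy":0,"dz":0,"yaw":32,"gripper":0.45},
  {"dx":0,"dy":0,"dz":0,"yaw":40,"gripper":0.45},
])

```text
clock: 14.08
tcp_pos: [0.601, -0.2279, 0.2106]
orientation: [2.103, 2.322, -0.094]
contact_force: [1.4, 7.6, -0.2]
grip_width: 0.0382
gripper_force: 4.8
```

```bash
python3 tgt.py blue
```

```text
TCP [ 0.601  -0.2279  0.2106] j [ 0.73  0.57 -0.7   1.63  0.45  1.13 -0.01] y az 5.6 bar az 135.4 grip 0.0382 F [ 1.4  7.6 -0.2] M [ 1.7  -0.49  0.16]
target [ 0.599  -0.2321  0.2094] (array([-0.4 , -0.23,  0.14]), np.float64(-39.7))
```

>>> send_rows([
  {"dx":0,"dy":0,"dz":0,"yaw":8,"gripper":0.45},
  {"dx":0,"dy":0,"dz":0,"yaw":16,"gripper":0.45},
  {"dx":0,"dy":0,"dz":0,"yaw":24,"gripper":0.45},
  {"dx":0,"dy":0,"dz":0,"yaw":32,"gripper":0.45},
  {"dx":0,"dy":0,"dz":0,"yaw":40,"gripper":0.45},
])

```text
clock: 14.7
tcp_pos: [0.6015, -0.23, 0.2119]
orientation: [2.751, 1.45, -0.084]
contact_force: [-0.9, 2.9, 4.9]
grip_width: 0.0385
gripper_force: 5.8
```

```bash
python3 tgt.py blue; python3 - <<'E'
from h import *;from bench import imaging,status
a=imaging.grab_frame("wrist")["color"];b=imaging.grab_frame("scene")["color"][120:280,210:370]
im=np.hstack([cv2.resize(a,(400,300)),cv2.resize(b,(300,300),interpolation=2)]);cv2.imwrite("pics/c5.png",im[:,:,::-1])
E
```

```text
TCP [ 0.6015 -0.23    0.2119] j [ 0.63  0.53 -0.55  1.64  0.37  1.09 -0.64] y az -34.4 bar az 135.4 grip 0.0385 F [-0.9  2.9  4.9] M [ 0.55 -0.04  0.21]
target [ 0.599  -0.2321  0.2094] (array([-0.3 , -0.08,  0.27]), np.float64(-79.8))
```

View pics/c5.png

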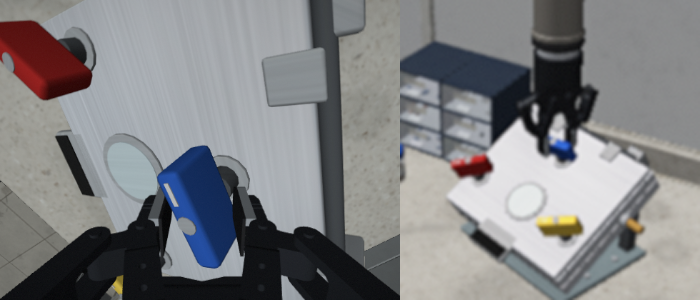

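The wrist view shows the blue bar between the pads, following the turn. Continuing.

>>> send_rows([
  {"dx":0,"dy":0,"dz":0,"yaw":8,"gripper":0.45},
  {"dx":0,"dy":0,"dz":0,"yaw":16,"gripper":0.45},
  {"dx":0,"dy":0,"dz":0,"yaw":24,"gripper":0.45},
  {"dx":0,"dy":0,"dz":0,"yaw":32,"gripper":0.45},
  {"dx":0,"dy":0,"dz":0,"yaw":40,"gripper":0.45},
])

```text
clock: 15.42
tcp_pos: [0.5985, -0.2308, 0.2106]
orientation: [3.066, 0.421, -0.073]
contact_force: [-6.5, 5.0, 6.4]
grip_width: 0.0383
gripper_force: 5.8
```

```bash
python3 tgt.py blue
```

```text
TCP [ 0.5985 -0.2308  0.2106] j [ 0.53  0.51 -0.4   1.65  0.28  1.07 -1.27] y az -74.3 bar az 135.4 grip 0.0383 F [-6.5  5.   6.4] M [0.87 1.37 0.17]
target [ 0.599  -0.2321  0.2094] (array([0.02, 0.14, 0.13]), np.float64(60.3))
```

>>> send_rows([
  {"dx":0,"dy":0,"dz":0,"yaw":5,"gripper":0.45},
  {"dx":0,"dy":0,"dz":0,"yaw":10,"gripper":0.45},
])

```text
clock: 15.68
tcp_pos: [0.5981, -0.2302, 0.2103]
orientation: [3.087, 0.155, -0.068]
contact_force: [-7.0, 5.4, 4.3]
grip_width: 0.0385
gripper_force: 5.1
```

```bash
python3 tgt.py blue
```

```text
TCP [ 0.5981 -0.2302  0.2103] j [ 0.5   0.5  -0.36  1.65  0.26  1.06 -1.42] y az -84.2 bar az 135.4 grip 0.0385 F [-7.   5.4  4.3] M [1.03 1.25 0.14]
target [ 0.599  -0.2321  0.2094] (array([0.07, 0.2 , 0.09]), np.float64(50.5))
```

>>> send_rows([
  {"dx":0,"dy":0,"dz":0,"yaw":5,"gripper":0.45},
  {"dx":0,"dy":0,"dz":0,"yaw":10,"gripper":0.45},
])

```text
clock: 15.92
tcp_pos: [0.598, -0.2296, 0.2101]
orientation: [3.087, -0.114, -0.061]
contact_force: [-7.3, 6.6, 5.3]
grip_width: 0.038
gripper_force: 4.7
```

>>> send_rows([
  {"dx":0,"dy":0,"dz":0,"yaw":5,"gripper":0.45},
  {"dx":0,"dy":0,"dz":0,"yaw":10,"gripper":0.45},
])

```text
clock: 16.18
tcp_pos: [0.598, -0.2291, 0.2105]
orientation: [3.062, -0.374, -0.054]
contact_force: [-11.4, 7.8, 9.5]
grip_width: 0.0387
gripper_force: 52.0
```

```bash
python3 tgt.py blue
```

```text
TCP [ 0.598  -0.2291  0.2105] j [ 0.45  0.49 -0.29  1.66  0.22  1.05 -1.74] y az -103.9 bar az 135.4 grip 0.0387 F [-11.4   7.8   9.5] M [0.76 1.22 2.69]
target [ 0.599  -0.2321  0.2094] (array([0.17, 0.26, 0.12]), np.float64(30.8))
```

The moment jumped from 0.14 to 2.7 N m, so blue is on its stop. I'll back off, lift and go on to red.

>>> send_rows([
  {"dx":0,"dy":0,"dz":0,"yaw":-10,"gripper":0.45},
  {"dx":0,"dy":0,"dz":0,"yaw":-20,"gripper":0.45},
  {"dx":0,"dy":0,"dz":-3,"yaw":-20,"gripper":0.45},
  {"dx":0,"dy":0,"dz":-7,"yaw":-25,"gripper":0.45},
  {"dx":0,"dy":0,"dz":-9,"yaw":-35,"gripper":0.45},
])

```text
clock: 16.8
tcp_pos: [0.6039, -0.2272, 0.3025]
orientation: [3.041, 0.566, -0.068]
contact_force: [-0.1, -0.0, 0.0]
grip_width: 0.0385
gripper_force: 0.0
```

>>> send_rows([
  {"dx":0,"dy":0,"dz":0,"yaw":-10,"gripper":0.45},
  {"dx":0,"dy":0,"dz":0,"yaw":-20,"gripper":0.45},
  {"dx":0,"dy":0,"dz":0,"yaw":-30,"gripper":0.45},
  {"dx":0,"dy":0,"dz":0,"yaw":-40,"gripper":0.45},
  {"dx":0,"dy":0,"dz":0,"yaw":-50,"gripper":0.45},
])

```text
clock: 17.42
tcp_pos: [0.6029, -0.2274, 0.3]
orientation: [2.536, 1.814, -0.096]
contact_force: [-0.2, -1.4, -0.6]
grip_width: 0.0388
gripper_force: 0.0
```

```bash
python3 tgt.py red; python3 - <<'E'
from knobs import *;from bench import imaging;import pickle
F={n:imaging.grab_frame(n) for n in("top","scene")};pickle.dump(F,open("f2.pkl","wb"))
for c in("red","blue","yellow"):knob(F,c)
E
```

```text
TCP [ 0.6029 -0.2274  0.3   ] j [ 0.66  0.47 -0.6   1.54  0.33  1.26 -0.33] y az -18.9 bar az 112.4 grip 0.0388 F [-0.2 -1.4 -0.6] M [ 0.05 -0.06  0.  ]
target [ 0.5516 -0.1044  0.1579] (array([10.86, -8.58, 13.71]), np.float64(-41.3))
red scene 66 rect c -0.169 0.1037 size 18.5 61.2 mean [-0.1679  0.0983  0.0498] slope-angle deg 138.4
blue scene 65 rect c -0.0679 -0.0032 size 59.7 13.1 mean [-0.072  -0.0083  0.0507] slope-angle deg 39.4
yellow scene 68 rect c -0.1738 -0.11 size 13.2 59.2 mean [-0.1726 -0.1115  0.05  ] slope-angle deg 127.6
```

Blue now reads about 38°, which is a turn of about 2.48 rad and inside its stop range. Moving over red.

>>> send_rows([
  {"dx":3.6,"dy":-2.8,"dz":0,"yaw":-10,"gripper":0.45},
  {"dx":7.2,"dy":-5.7,"dz":0,"yaw":-20,"gripper":0.45},
  {"dx":10.9,"dy":-8.6,"dz":2,"yaw":-30,"gripper":0.45},
  {"dx":10.9,"dy":-8.6,"dz":5,"yaw":-41.3,"gripper":0.45},
  {"dx":10.9,"dy":-8.6,"dz":7,"yaw":-41.3,"gripper":0.45},
])

```text
clock: 18.15
tcp_pos: [0.5547, -0.0999, 0.2238]
orientation: [-1.759, -2.599, 0.103]
contact_force: [0.5, -0.1, 0.3]
grip_width: 0.0384
gripper_force: 0.0
```

```bash
sed -i 's/"red":(-.172,.1025,137)/"red":(-.172,.104,137.5)/' tgt.py; python3 tgt.py red; python3 - <<'E'
from h import *;from bench import imaging,status
a=imaging.grab_frame("wrist")["color"];b=imaging.grab_frame("top")["color"][60:260,200:400]
im=np.hstack([cv2.resize(a,(400,300)),cv2.resize(b,(300,300),interpolation=2)]);cv2.imwrite("pics/c6.png",im[:,:,::-1])
E
```

```text
TCP [ 0.5547 -0.0999  0.2238] j [ 0.64  0.45 -0.78  1.8   0.41  1.09  0.08] y az 21.8 bar az 112.9 grip 0.0384 F [ 0.5 -0.1  0.3] M [-0.01 -0.05  0.02]
target [ 0.5521 -0.103   0.1579] (array([0.05, 0.01, 6.61]), np.float64(-1.1))
```

View pics/c6.png

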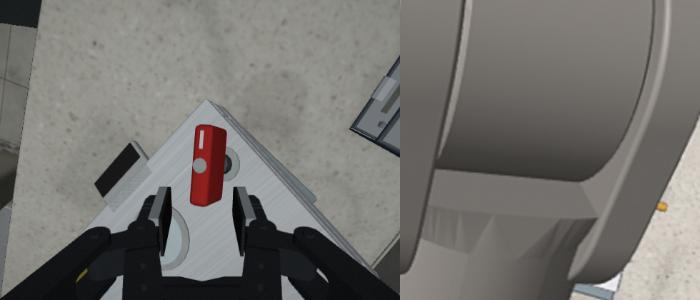

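The red bar is at (207,165), centred between the fingers. Descending, then turning.

>>> send_rows([
  {"dx":0,"dy":0,"dz":1.8,"yaw":0,"gripper":0.45},
  {"dx":0,"dy":0,"dz":3.5,"yaw":0,"gripper":0.45},
  {"dx":0,"dy":0,"dz":4.9,"yaw":0,"gripper":0.45},
  {"dx":0,"dy":0,"dz":6,"yaw":0,"gripper":0.45},
  {"dx":0,"dy":0,"dz":6.6,"yaw":0,"gripper":0.45},
])

```text
clock: 18.88
tcp_pos: [0.5527, -0.1032, 0.1585]
orientation: [-1.755, -2.602, 0.102]
contact_force: [0.8, 0.4, 1.2]
grip_width: 0.0386
gripper_force: 1.0
```

>>> send_rows([
  {"dx":0,"dy":0,"dz":0,"yaw":8,"gripper":0.45},
  {"dx":0,"dy":0,"dz":0,"yaw":16,"gripper":0.45},
  {"dx":0,"dy":0,"dz":0,"yaw":24,"gripper":0.45},
  {"dx":0,"dy":0,"dz":0,"yaw":32,"gripper":0.45},
  {"dx":0,"dy":0,"dz":0,"yaw":40,"gripper":0.45},
])

```text
clock: 19.5
tcp_pos: [0.556, -0.1003, 0.1607]
orientation: [2.523, 1.83, -0.084]
contact_force: [4.4, 5.1, 1.3]
grip_width: 0.0382
gripper_force: 4.9
```

>>> send_rows([
  {"dx":0,"dy":0,"dz":0,"yaw":8,"gripper":0.45},
  {"dx":0,"dy":0,"dz":0,"yaw":16,"gripper":0.45},
  {"dx":0,"dy":0,"dz":0,"yaw":24,"gripper":0.45},
  {"dx":0,"dy":0,"dz":0,"yaw":32,"gripper":0.45},
  {"dx":0,"dy":0,"dz":0,"yaw":40,"gripper":0.45},
])

```text
clock: 20.12
tcp_pos: [0.5531, -0.1021, 0.1601]
orientation: [2.981, 0.85, -0.077]
contact_force: [-3.9, 2.4, 6.3]
grip_width: 0.0386
gripper_force: 5.8
```

```bash
python3 tgt.py red
```

```text
TCP [ 0.5531 -0.1021  0.1601] j [ 0.38  0.45 -0.43  1.87  0.3   0.91 -1.22] y az -58.1 bar az 112.9 grip 0.0386 F [-3.9  2.4  6.3] M [0.57 0.71 0.16]
target [ 0.5521 -0.103   0.1579] (array([-0.12,  0.02,  0.23]), np.float64(-81.0))
```

>>> send_rows([
  {"dx":0,"dy":0,"dz":0,"yaw":5,"gripper":0.45},
  {"dx":0,"dy":0,"dz":0,"yaw":10,"gripper":0.45},
  {"dx":0,"dy":0,"dz":0,"yaw":15,"gripper":0.45},
])

```text
clock: 20.5
tcp_pos: [0.5518, -0.1017, 0.1596]
orientation: [3.061, 0.456, -0.072]
contact_force: [-6.6, 4.1, 6.8]
grip_width: 0.0385
gripper_force: 5.8
```

>>> send_rows([
  {"dx":0,"dy":0,"dz":0,"yaw":5,"gripper":0.45},
  {"dx":0,"dy":0,"dz":0,"yaw":10,"gripper":0.45},
])

```text
clock: 20.75
tcp_pos: [0.5512, -0.1011, 0.1593]
orientation: [3.086, 0.188, -0.067]
contact_force: [-6.9, 6.1, 5.9]
grip_width: 0.0388
gripper_force: 5.5
```

```bash
python3 tgt.py red
```

```text
TCP [ 0.5512 -0.1011  0.1593] j [ 0.3   0.44 -0.34  1.88  0.25  0.9  -1.61] y az -83.0 bar az 112.9 grip 0.0388 F [-6.9  6.1  5.9] M [1.18 1.37 0.12]
target [ 0.5521 -0.103   0.1579] (array([0.07, 0.19, 0.15]), np.float64(74.2))
```

>>> send_rows([
  {"dx":0,"dy":0,"dz":0,"yaw":5,"gripper":0.45},
  {"dx":0,"dy":0,"dz":0,"yaw":10,"gripper":0.45},
])

```text
clock: 21.0
tcp_pos: [0.5509, -0.1004, 0.1592]
orientation: [3.088, -0.081, -0.061]
contact_force: [-7.5, 7.3, 5.2]
grip_width: 0.0384
gripper_force: 5.1
```

```bash
python3 tgt.py red
```

```text
TCP [ 0.5509 -0.1004  0.1592] j [ 0.27  0.44 -0.3   1.88  0.23  0.89 -1.77] y az -92.9 bar az 112.9 grip 0.0384 F [-7.5  7.3  5.2] M [1.44 1.47 0.11]
target [ 0.5521 -0.103   0.1579] (array([0.14, 0.24, 0.13]), np.float64(64.2))
```

>>> send_rows([
  {"dx":0,"dy":0,"dz":0,"yaw":4,"gripper":0.45},
  {"dx":0,"dy":0,"dz":0,"yaw":8,"gripper":0.45},
])

```text
clock: 21.25
tcp_pos: [0.5511, -0.1, 0.1591]
orientation: [3.073, -0.295, -0.055]
contact_force: [-6.1, 7.2, 6.2]
grip_width: 0.0384
gripper_force: 4.6
```

```bash
python3 tgt.py red
```

```text
TCP [ 0.5511 -0.1     0.1591] j [ 0.25  0.43 -0.27  1.89  0.21  0.89 -1.89] y az -100.9 bar az 112.9 grip 0.0384 F [-6.1  7.2  6.2] M [1.48 1.27 0.1 ]
target [ 0.5521 -0.103   0.1579] (array([0.15, 0.27, 0.13]), np.float64(56.2))
```

>>> send_rows([
  {"dx":0,"dy":0,"dz":0,"yaw":4,"gripper":0.45},
  {"dx":0,"dy":0,"dz":0,"yaw":8,"gripper":0.45},
])

```text
clock: 21.5
tcp_pos: [0.5517, -0.1, 0.1592]
orientation: [3.043, -0.508, -0.047]
contact_force: [-5.2, 6.9, 3.1]
grip_width: 0.0384
gripper_force: 4.0
```

```bash
python3 tgt.py red
```

```text
TCP [ 0.5517 -0.1     0.1592] j [ 0.23  0.43 -0.24  1.89  0.19  0.88 -2.02] y az -108.9 bar az 112.9 grip 0.0384 F [-5.2  6.9  3.1] M [1.35 0.88 0.12]
target [ 0.5521 -0.103   0.1579] (array([0.13, 0.26, 0.15]), np.float64(48.2))
```

>>> send_rows([
  {"dx":0,"dy":0,"dz":0,"yaw":4,"gripper":0.45},
  {"dx":0,"dy":0,"dz":0,"yaw":6,"gripper":0.45},
])

```text
clock: 21.75
tcp_pos: [0.552, -0.1, 0.1593]
orientation: [3.011, -0.665, -0.042]
contact_force: [-5.9, 8.7, 5.0]
grip_width: 0.0388
gripper_force: 4.3
```

```bash
python3 tgt.py red
```

```text
TCP [ 0.552  -0.1     0.1593] j [ 0.21  0.43 -0.21  1.89  0.18  0.88 -2.11] y az -114.9 bar az 112.9 grip 0.0388 F [-5.9  8.7  5. ] M [1.61 0.98 0.11]
target [ 0.5521 -0.103   0.1579] (array([0.14, 0.26, 0.15]), np.float64(42.3))
```

>>> send_rows([
  {"dx":0,"dy":0,"dz":0,"yaw":4,"gripper":0.45},
  {"dx":0,"dy":0,"dz":0,"yaw":8,"gripper":0.45},
])

```text
clock: 22.0
tcp_pos: [0.5521, -0.0987, 0.1588]
orientation: [2.957, -0.869, -0.036]
contact_force: [-2.9, 10.3, 0.2]
grip_width: 0.0385
gripper_force: 29.0
```

```bash
python3 tgt.py red
```

```text
TCP [ 0.5521 -0.0987  0.1588] j [ 0.18  0.43 -0.19  1.89  0.17  0.88 -2.24] y az -122.8 bar az 112.9 grip 0.0385 F [-2.9 10.3  0.2] M [1.28 0.52 1.13]
target [ 0.5521 -0.103   0.1579] (array([0.23, 0.35, 0.11]), np.float64(34.4))
```

>>> send_rows([
  {"dx":0,"dy":0,"dz":0,"yaw":3,"gripper":0.45},
  {"dx":0,"dy":0,"dz":0,"yaw":3,"gripper":0.45},
])

```text
clock: 22.25
tcp_pos: [0.5523, -0.0986, 0.1589]
orientation: [2.935, -0.935, -0.032]
contact_force: [-3.5, 10.4, 0.5]
grip_width: 0.0385
gripper_force: 47.4
```

```bash
python3 tgt.py red
```

```text
TCP [ 0.5523 -0.0986  0.1589] j [ 0.17  0.43 -0.17  1.89  0.16  0.87 -2.28] y az -125.3 bar az 112.9 grip 0.0385 F [-3.5 10.4  0.5] M [0.7  0.42 2.2 ]
target [ 0.5521 -0.103   0.1579] (array([0.24, 0.37, 0.12]), np.float64(31.8))
```

>>> send_rows([
  {"dx":0,"dy":0,"dz":0,"yaw":-10,"gripper":0.45},
  {"dx":0,"dy":0,"dz":0,"yaw":-20,"gripper":0.45},
  {"dx":0,"dy":0,"dz":-4,"yaw":-20,"gripper":0.45},
  {"dx":0,"dy":0,"dz":-8,"yaw":-30,"gripper":0.45},
  {"dx":0,"dy":0,"dz":-11,"yaw":-40,"gripper":0.45},
])

```text
clock: 22.88
tcp_pos: [0.5575, -0.097, 0.2711]
orientation: [3.086, 0.117, -0.057]
contact_force: [0.2, -0.5, -0.6]
grip_width: 0.0381
gripper_force: 0.0
```

>>> send_rows([
  {"dx":0,"dy":0,"dz":0,"yaw":-10,"gripper":0.45},
  {"dx":0,"dy":0,"dz":0,"yaw":-20,"gripper":0.45},
  {"dx":0,"dy":0,"dz":0,"yaw":-30,"gripper":0.45},
  {"dx":0,"dy":0,"dz":0,"yaw":-40,"gripper":0.45},
  {"dx":0,"dy":0,"dz":0,"yaw":-50,"gripper":0.45},
])

```text
clock: 23.5
tcp_pos: [0.5571, -0.0972, 0.2692]
orientation: [2.766, 1.42, -0.088]
contact_force: [-0.6, 0.4, -0.4]
grip_width: 0.0385
gripper_force: 0.0
```

```bash
python3 tgt.py yellow; python3 - <<'E'
from knobs import *;from bench import imaging;import pickle
F={n:imaging.grab_frame(n) for n in("top","scene")};pickle.dump(F,open("f3.pkl","wb"))
for c in("red","blue","yellow"):knob(F,c)
E
```

```text
TCP [ 0.5571 -0.0972  0.2692] j [ 0.42  0.34 -0.48  1.76  0.23  1.12 -0.77] y az -35.7 bar az 102.1 grip 0.0385 F [-0.6  0.4 -0.4] M [ 0.07 -0.01 -0.03]
target [ 0.4788 -0.2976  0.1577] (array([-20.09,   5.3 ,  12.49]), np.float64(-47.8))
red scene 59 rect c -0.17 0.1001 size 58.5 18.0 mean [-0.1753  0.0993  0.0496] slope-angle deg 22.9
blue top 178 rect c -0.0691 0.0006 size 62.1 15.9 mean [-0.0702 -0.0004  0.052 ] slope-angle deg 44.6
blue scene 66 rect c -0.0686 -0.0045 size 57.9 14.0 mean [-0.0716 -0.0081  0.0504] slope-angle deg 38.7
yellow top 206 rect c -0.1726 -0.1021 size 16.3 61.9 mean [-0.1728 -0.1026  0.0526] slope-angle deg 125.7
yellow scene 70 rect c -0.1739 -0.1088 size 13.1 59.4 mean [-0.1721 -0.1118  0.0495] slope-angle deg 128.1
```

Red is on its stop: 2.2 N m, bar at about 23°, a turn of about 2.74 rad. Now yellow.

>>> send_rows([
  {"dx":-5,"dy":1.3,"dz":0,"yaw":-10,"gripper":0.45},
  {"dx":-10,"dy":2.6,"dz":0,"yaw":-20,"gripper":0.45},
  {"dx":-15,"dy":4,"dz":0,"yaw":-30,"gripper":0.45},
  {"dx":-20,"dy":5.3,"dz":1,"yaw":-40,"gripper":0.45},
  {"dx":-20,"dy":5.3,"dz":4,"yaw":-47.8,"gripper":0.45},
])

```text
clock: 24.22
tcp_pos: [0.4798, -0.2978, 0.2433]
orientation: [1.984, 2.422, -0.104]
contact_force: [0.2, 0.7, -0.2]
grip_width: 0.0381
gripper_force: 0.0
```

```bash
sed -i 's/-.104,126.5/-.103,126/' tgt.py; python3 tgt.py yellow; python3 - <<'E'
from h import *;from bench import imaging,status
a=imaging.grab_frame("wrist")["color"];b=imaging.grab_frame("scene")["color"][120:280,210:370]
im=np.hstack([cv2.resize(a,(400,300)),cv2.resize(b,(300,300),interpolation=2)]);cv2.imwrite("pics/c7.png",im[:,:,::-1])
E
```

```text
TCP [ 0.4798 -0.2978  0.2433] j [ 0.83  0.36 -0.53  1.81  0.28  1.05  0.38] y az 11.3 bar az 101.7 grip 0.0381 F [ 0.2  0.7 -0.2] M [ 0.1  -0.04 -0.04]
target [ 0.4791 -0.2967  0.1577] (array([0.54, 0.35, 8.54]), np.float64(-0.4))
```

View pics/c7.png

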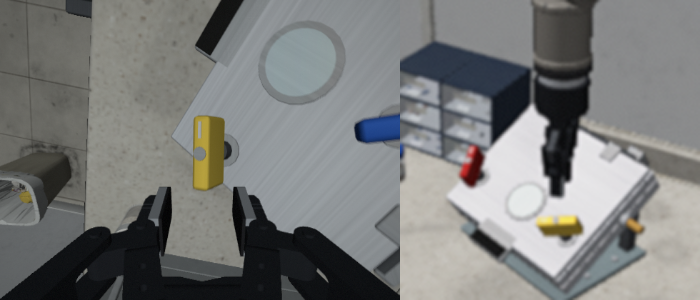

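The yellow bar is at (205,152), centred and aligned. Descending and turning.

>>> send_rows([
  {"dx":0.5,"dy":0.35,"dz":2.5,"yaw":0,"gripper":0.45},
  {"dx":0.5,"dy":0.35,"dz":4.8,"yaw":0,"gripper":0.45},
  {"dx":0.5,"dy":0.35,"dz":6.5,"yaw":0,"gripper":0.45},
  {"dx":0.5,"dy":0.35,"dz":7.8,"yaw":0,"gripper":0.45},
  {"dx":0.5,"dy":0.35,"dz":8.5,"yaw":0,"gripper":0.45},
])

```text
clock: 24.95
tcp_pos: [0.4804, -0.2909, 0.1566]
orientation: [1.978, 2.432, -0.102]
contact_force: [0.9, -0.3, 0.0]
grip_width: 0.0385
gripper_force: 0.0
```

>>> send_rows([
  {"dx":0,"dy":0,"dz":0,"yaw":8,"gripper":0.45},
  {"dx":0,"dy":0,"dz":0,"yaw":16,"gripper":0.45},
  {"dx":0,"dy":0,"dz":0,"yaw":24,"gripper":0.45},
  {"dx":0,"dy":0,"dz":0,"yaw":32,"gripper":0.45},
  {"dx":0,"dy":0,"dz":0,"yaw":40,"gripper":0.45},
])

```text
clock: 25.58
tcp_pos: [0.4819, -0.291, 0.1583]
orientation: [2.672, 1.592, -0.088]
contact_force: [1.4, 0.9, 3.5]
grip_width: 0.0384
gripper_force: 5.9
```

>>> send_rows([
  {"dx":0,"dy":0,"dz":0,"yaw":8,"gripper":0.45},
  {"dx":0,"dy":0,"dz":0,"yaw":16,"gripper":0.45},
  {"dx":0,"dy":0,"dz":0,"yaw":24,"gripper":0.45},
  {"dx":0,"dy":0,"dz":0,"yaw":32,"gripper":0.45},
])

```text
clock: 26.08
tcp_pos: [0.4827, -0.2913, 0.1586]
orientation: [2.993, 0.79, -0.07]
contact_force: [2.5, -0.5, 3.6]
grip_width: 0.0386
gripper_force: 5.0
```

```bash
python3 tgt.py yellow
```

```text
TCP [ 0.4827 -0.2913  0.1586] j [ 0.58  0.42 -0.22  1.9   0.21  0.85 -0.82] y az -60.4 bar az 101.7 grip 0.0386 F [ 2.5 -0.5  3.6] M [-0.05 -0.56  0.29]
target [ 0.4791 -0.2967  0.1577] (array([-0.57,  0.29,  0.14]), np.float64(-72.0))
```

>>> send_rows([
  {"dx":0,"dy":0,"dz":0,"yaw":5,"gripper":0.45},
  {"dx":0,"dy":0,"dz":0,"yaw":10,"gripper":0.45},
])

```text
clock: 26.32
tcp_pos: [0.4827, -0.2916, 0.1586]
orientation: [3.046, 0.528, -0.063]
contact_force: [2.1, -0.9, 2.1]
grip_width: 0.0386
gripper_force: 4.6
```

```bash
python3 tgt.py yellow
```

```text
TCP [ 0.4827 -0.2916  0.1586] j [ 0.55  0.42 -0.19  1.9   0.19  0.84 -0.98] y az -70.3 bar az 101.7 grip 0.0386 F [ 2.1 -0.9  2.1] M [-0.19 -0.6   0.26]
target [ 0.4791 -0.2967  0.1577] (array([-0.5 ,  0.36,  0.13]), np.float64(-81.9))
```

>>> send_rows([
  {"dx":-0.2,"dy":0.1,"dz":0,"yaw":5,"gripper":0.45},
  {"dx":-0.3,"dy":0.2,"dz":0,"yaw":10,"gripper":0.45},
])

```text
clock: 26.58
tcp_pos: [0.4812, -0.2931, 0.159]
orientation: [3.079, 0.263, -0.055]
contact_force: [2.6, 5.9, 8.6]
grip_width: 0.0387
gripper_force: 15.0
```

```bash
python3 tgt.py yellow
```

```text
TCP [ 0.4812 -0.2931  0.159 ] j [ 0.52  0.41 -0.15  1.91  0.16  0.84 -1.13] y az -80.2 bar az 101.7 grip 0.0387 F [2.6 5.9 8.6] M [ 0.77 -0.56  0.65]
target [ 0.4791 -0.2967  0.1577] (array([-0.26,  0.32,  0.16]), np.float64(88.1))
```

>>> send_rows([
  {"dx":0,"dy":0,"dz":0,"yaw":4,"gripper":0.45},
  {"dx":0,"dy":0,"dz":0,"yaw":8,"gripper":0.45},
])

```text
clock: 26.82
tcp_pos: [0.4816, -0.2928, 0.1595]
orientation: [3.085, 0.06, -0.049]
contact_force: [-2.0, 5.2, 9.6]
grip_width: 0.0387
gripper_force: 64.8
```

```bash
python3 tgt.py yellow
```

```text
TCP [ 0.4816 -0.2928  0.1595] j [ 0.5   0.41 -0.12  1.91  0.15  0.84 -1.25] y az -87.7 bar az 101.7 grip 0.0387 F [-2.   5.2  9.6] M [ 0.21 -1.11  3.41]
target [ 0.4791 -0.2967  0.1577] (array([-0.25,  0.37,  0.22]), np.float64(80.6))
```

>>> send_rows([
  {"dx":0,"dy":0,"dz":0,"yaw":-10,"gripper":0.45},
  {"dx":0,"dy":0,"dz":0,"yaw":-22,"gripper":0.45},
  {"dx":0,"dy":0,"dz":-4,"yaw":-22,"gripper":0.45},
  {"dx":0,"dy":0,"dz":-8,"yaw":-22,"gripper":0.45},
  {"dx":0,"dy":0,"dz":-13,"yaw":-22,"gripper":0.45},
])

```text
clock: 27.45
tcp_pos: [0.4827, -0.2867, 0.2881]
orientation: [3.03, 0.638, -0.074]
contact_force: [0.6, -0.2, -0.6]
grip_width: 0.0384
gripper_force: 0.0
```

```bash
python3 tgt.py yellow; python3 - <<'E'
from knobs import *;from bench import imaging;import pickle
F={n:imaging.grab_frame(n) for n in("top","scene")};pickle.dump(F,open("f4.pkl","wb"))
for c in("red","blue","yellow"):knob(F,c)
a=F["top"]["color"][60:260,200:400];b=F["scene"]["color"][120:280,210:370]
im=np.hstack([cv2.resize(a,(400,400),interpolation=2),cv2.resize(b,(400,400),interpolation=2)]);cv2.imwrite("pics/c8.png",im[:,:,::-1])
E
```

```text
TCP [ 0.4827 -0.2867  0.2881] j [ 0.57  0.28 -0.22  1.78  0.14  1.11 -0.86] y az -66.2 bar az 101.7 grip 0.0384 F [ 0.6 -0.2 -0.6] M [ 0.03 -0.09 -0.04]
target [ 0.4791 -0.2967  0.1577] (array([-0.  ,  0.33, 13.09]), np.float64(-77.8))
red scene 60 rect c -0.1712 0.1044 size 59.2 16.6 mean [-0.1764  0.099   0.0491] slope-angle deg 23.3
blue top 73 rect c -0.0789 -0.0067 size 39.4 12.3 mean [-0.0822 -0.0094  0.0517] slope-angle deg 39.7
blue scene 66 rect c -0.0674 -0.0037 size 60.1 13.1 mean [-0.0716 -0.0078  0.0501] slope-angle deg 39.0
yellow top 198 rect c -0.1738 -0.1018 size 62.7 16.1 mean [-0.1743 -0.103   0.0528] slope-angle deg 57.8
yellow scene 36 rect c -0.1759 -0.1225 size 34.6 12.2 mean [-0.1799 -0.1245  0.0507] slope-angle deg 44.8
```

View pics/c8.png

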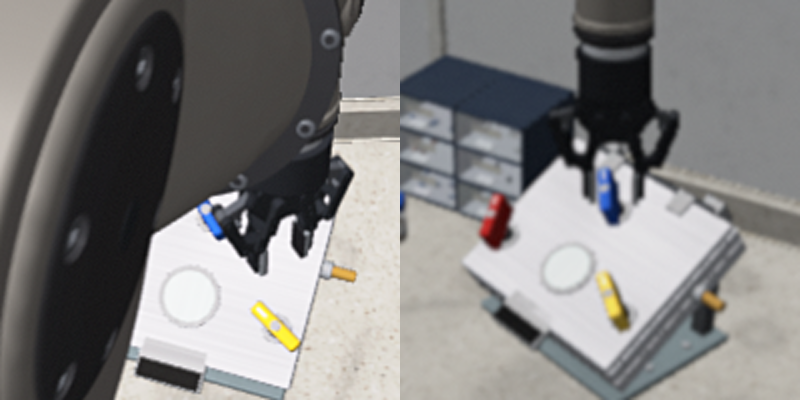

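All three knobs look turned (blue about 42°, red about 23°, yellow about 58°). I'll re-feel the yellow stop from a slightly different height to rule out a jam.

>>> send_rows([
  {"dx":0,"dy":0.3,"dz":5,"yaw":0,"gripper":0.45},
  {"dx":0,"dy":0.3,"dz":9,"yaw":0,"gripper":0.45},
  {"dx":0,"dy":0.3,"dz":12.2,"yaw":0,"gripper":0.45},
  {"dx":0,"dy":0.3,"dz":12.2,"yaw":8,"gripper":0.45},
  {"dx":0,"dy":0.3,"dz":12.2,"yaw":16,"gripper":0.45},
])

```text
clock: 28.18
tcp_pos: [0.4769, -0.2954, 0.1634]
orientation: [3.086, 0.203, -0.072]
contact_force: [-5.5, 2.1, -2.5]
grip_width: 0.0383
gripper_force: 8.2
```

>>> send_rows([
  {"dx":0,"dy":0,"dz":0,"yaw":3,"gripper":0.45},
  {"dx":0,"dy":0,"dz":0,"yaw":7,"gripper":0.45},
])

```text
clock: 28.42
tcp_pos: [0.4764, -0.2956, 0.1637]
orientation: [3.088, 0.025, -0.069]
contact_force: [-8.6, 2.6, 0.6]
grip_width: 0.0385
gripper_force: 45.8
```

```bash
python3 tgt.py yellow
```

```text
TCP [ 0.4764 -0.2956  0.1637] j [ 0.5   0.41 -0.12  1.9   0.15  0.86 -1.26] y az -89.0 bar az 101.7 grip 0.0385 F [-8.6  2.6  0.6] M [-0.1   1.14  2.17]
target [ 0.4791 -0.2967  0.1577] (array([0.3 , 0.09, 0.59]), np.float64(79.3))
```

The stop is at the same angle (−89°) with a firm torque rise, so it is the real end stop. Retreating and checking before hand-in.

>>> send_rows([
  {"dx":0,"dy":0,"dz":0,"yaw":-10,"gripper":0.45},
  {"dx":0,"dy":0,"dz":0,"yaw":-22,"gripper":0.45},
  {"dx":0,"dy":0,"dz":-4,"yaw":-22,"gripper":0.45},
  {"dx":0,"dy":0,"dz":-9,"yaw":-22,"gripper":0.45},
  {"dx":0,"dy":0,"dz":-15,"yaw":-22,"gripper":0.45},
])

```text
clock: 29.05
tcp_pos: [0.4846, -0.2879, 0.3157]
orientation: [3.036, 0.611, -0.075]
contact_force: [0.8, -1.1, 0.2]
grip_width: 0.0383
gripper_force: 0.0
```

>>> send_rows([
  {"dx":0,"dy":0,"dz":0,"yaw":0,"gripper":0.45},
  {"dx":0,"dy":0,"dz":0,"yaw":0,"gripper":0.45},
])

```text
clock: 29.3
tcp_pos: [0.4849, -0.2881, 0.3145]
orientation: [3.035, 0.612, -0.073]
contact_force: [-0.1, -0.1, -0.1]
grip_width: 0.0383
gripper_force: 0.0
```

```bash
python3 - <<'E'
from knobs import *;from bench import imaging,status,workorder
o=status.get_obs();print(o["tcp_pos"],o["contact_force"].round(1))
F={n:imaging.grab_frame(n) for n in("top","scene")}
for c in("red","blue","yellow"):knob(F,c)
q=S.inv().apply(cloud(F["scene"]).reshape(-1,3)-H)
m=(abs(q[:,1])<.12)&(q[:,0]<-.01)&(q[:,0]>-.22)&(abs(q[:,2]-.0157)<.006);x=q[m]
print(np.linalg.lstsq(np.c_[x[:,:2],np.ones(len(x))],x[:,2],rcond=None)[0],len(x))
E
```

```text
[ 0.48490675 -0.28809441  0.31452758] [-0.1 -0.1 -0.1]
red scene 59 rect c -0.1728 0.1036 size 59.1 17.9 mean [-0.1764  0.0987  0.0499] slope-angle deg 23.6
blue top 143 rect c -0.0739 -0.0042 size 49.4 16.0 mean [-0.0753 -0.0054  0.0519] slope-angle deg 44.0
blue scene 64 rect c -0.0679 -0.0022 size 62.3 14.4 mean [-0.0719 -0.0083  0.0509] slope-angle deg 39.3
yellow top 194 rect c -0.1737 -0.1017 size 62.7 16.0 mean [-0.1743 -0.1031  0.0526] slope-angle deg 57.7
yellow scene 35 rect c -0.175 -0.1213 size 35.5 11.0 mean [-0.1794 -0.1239  0.0499] slope-angle deg 45.8
[-0.00130039 -0.00332923  0.01475187] 3694
```

```bash
python3 -c "
from bench import workorder
print(workorder.hand_in())"
```

```text
the job is handed in; nothing more can be done
None
```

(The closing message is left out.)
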